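Pull the extractor shutter closed with the hook pole

TASK

The orange shutter flap of the fume extractor hood has been left open. Take the hook pole from its rest, put its hook pin through the flap's ring eye and draw the flap fully shut, past the roller catch and right home, with a steady pull: the hinge is stiff, but never put more than 25 N on it. Then unhook the pole, leaving the flap fully shut, and lay it back in both slots of its rest as it lay before; keep the gripper off the hood and flap and leave the other things on the bench where they are.

Things in the scene. Friction and masses are not known exactly. Their poses are not given: they have to be found in the camera images.
- pole_grip (a point): centre of the black grip (100 long, 18 wide, 24 mm high) of the hook pole, on its axis. x runs along the pole to its hook end, y is the way the hook pin points, z up as it lies. The rest of the pole is a square bar 12 x 12 mm that ends 185 mm ahead of this point; an 18 mm square tail knob ends 119 mm behind it. 0.18 kg, balanced near this point.
- hook_pin (a point): middle of the hook pin, a round steel pin of 6 mm diameter standing out square from the pole's hook end towards y; it lies 181 mm ahead (x) and 16 mm to the left (y) of pole_grip, at the same height. The pin's free end is 13 mm farther along y; the bar's flank is 10 mm back along -y. Axes as for pole_grip.
- hood: fixed grey hood, 170 mm deep (x), 180 wide (y), 282 high, with a round stub on its rear top to 315 mm; origin at the centre of its underside; x points away from its open front into it, y to the left, z up. The front half of the top is open but for a small catch housing in the left corner. The front opening is 164 mm wide, from 104 mm up, free from the front face (x = -85 mm) to the flap.
- flap_hinge (a point): middle of the flap's hinge line, 66 mm in front of the hood's origin and 112 mm up; the hinge line runs along y. The axes turn with the flap: z up along the flap, x into the hood when shut.
- eye (a point): centre of the steel ring eye on the front of the orange flap, 24 mm in front (-x) of flap_hinge and 115 mm up the flap (z). Ring 18 mm inside, 28 mm outside, bar 5 mm; its hole runs along the hood's y at every flap angle; axes turn with the flap. The hook pin enters from the right (-y side). The pin has 6 mm of play all round, so it must go about 6 mm past the centre before it pulls.
- flap (a joint): flap angle in rad: 0 is fully shut (upright, hard stop), growing as the top leans into the hood, away from the robot (0.75 at most). A stiff hinge (8 to 12 N at the eye, all the way) keeps it where it is left. From about 0.10 to 0.04 rad a spring roller in the left corner adds to that, 15 to 19 N at the eye in all; past it the flap does not snap shut but must be drawn on to 0 with 10 to 15 N.
- rest: fixed pole rest, 230 x 60 mm plywood base with two black posts 85 mm behind and 95 mm ahead of its origin (x), 14 mm thick; origin at the centre of its underside. Each post has an open slot along x, 16 mm wide, floor at 55 mm, side walls to 66 mm, then flared out to 81 mm high.
- rest_seat (a point): where pole_grip is, give or take 10 mm along x, when the pole lies in both slots of the rest: 61 mm above the rest's origin. x is the direction in which the hook end points, y that of the hook pin.
- cup: white enamel cup with a blue rim, 75 mm wide, 96 high; bystander
- tape_measure: brownish tape measure, 30 x 68 x 58 mm; bystander
- side_cutters: side cutters with red handles, 55 x 165 x 13 mm; bystander
- screwdriver_red: red screwdriver, 204 mm long; bystander
- marker_blue: blue felt marker, 138 mm long; bystander

How it is judged:
By the outcome, as a careful person would: the job done as asked, in the order asked, and still so for the second after the job is handed in, with the robot touching nothing.
It also fails if it takes over 62 s, if anything falls off the work surface, if the arm or the gripper's body presses on something with over 40 N, if the wrist force passes 120 N, or if a joint passes its speed limit or range.

ROBOT

A 6-joint arm with a two-finger parallel gripper is mounted at the origin on a cart in front of the work surface, level with it; the furniture and walls round the work are solid. World frame = base frame: x ahead of the robot, y to its left, z up, the work surface at z = 0. Lengths are in m, angles in degrees, forces in N, time in s.
With the tool pointing down it reaches from about 0.4 to 0.825 m from the base axis. Payload 7 kg.
Tool frame: the origin (TCP) lies at the very end of the fingers, on their centre line; the grasp point (between the pads) lies r.pinch_z behind it (r.pinch_z is the distance from the TCP to the grasp point, in m); z points along the fingers, y is the direction in which the jaws open and shut (so a half turn about z gives the same grasp; the last joint's range is limited). The gripper opens to 88 mm and grips with 3 to 60 N. Pads are 19 mm wide; open, the fingers measure 130 mm over their backs; the gripper's body (78 mm by 193 mm) begins 47 mm behind the grasp point.
Start: joints at [90.934, 20.546, 0.682, 0, -70.136, -16.507], TCP at [0.181, 0.65, 0.227] pointing down, gripper open.
Joint ranges: [-176.03, 176.03], [-82.01, 121.73], [-58.28, 71.71], [-173.87, 95.51], [-174.79, -0.11], [-173.66, 173.66]. Speed limits (degrees/s): [136.94, 136.94, 172.46, 180, 180, 180].

INTERFACE

Orientations are given as [roll, pitch, yaw] about the fixed x, y, z axes, in that order (R = Rz(yaw) Ry(pitch) Rx(roll)).
In Python, from plant import r gives the robot as it stands. The module is installed in compiled form; this text tells all that it offers.
- The arm moves only by the tool servo_tool, never from a script. Its argument "steps" is a list of rows, each a list of 5 numbers: the finger opening in cm, from 0 to 8.76, then the shift along the tool's x, y, z in cm, then the turn about the tool's z in degrees. In form: [[fingers, x, y, z, spin], ...]. A call has 1 to 8 rows; each row shifts and turns the commanded pose from where the row before left it, along the tool's axes as they then stand; what a row does not reach is not made up. A row lasts 1/8 s, in which the tool goes at most 62.5 mm and 10.7 degrees, less where a joint would pass 70% of its speed; a pose out of reach is approached as far as the arm can. A call with a gripper value outside its range is refused whole. The fingers move at their own pace and stop on an object; "squeeze" is the grip in N (left out, the last holds). Time passes only in rows, so rows that do not move let the fingers close. It gives the time, the measured TCP pose, the force and the opening at its end, in the units of the state.
- r.get_state(): the state, without advancing time (a new reading comes with each control period).
- r.capture(name): name is "scene" or "top"; returns the picture (420x560x3 uint8, red, green, blue); there is no depth.
- r.calibration(name): a dict with "K" (3x3 intrinsics, pixels), "rvec" (rotation vector, rad) and "tvec" (3), from world to camera coordinates, as OpenCV has them. Camera axes: x right, y down, z forward; pixel columns grow to the right and rows downward; lengths in m; the calibration is good to about 2 mm. A picture is of the moment at which its call begins. calibration takes no time and is no camera call.
- r.close_job(): hands the job in, once; it reports no verdict.
The state is a dict: "time_s": time; "joints": joint angles; "qd": joint speeds; "joint_torque": joint torques, N m; "tcp_pos": TCP position; "eef_rot": TCP orientation; "contact_force": force on the tool from outside, world axes, zero at the start; "moment": the same for the moment, N m; "gripper_width": finger opening in m.
Only numpy, scipy, OpenCV 4.12 (cv2) and the standard library are available. Lean on these libraries where they do the work, as an engineer would, in place of code of your own. Each camera call takes 0.05 s, during which the arm holds its last target.

## Working session

There is one attempt and no reset: what is moved stays moved. The work goes in short steps, Python scripts to look and compute and a tool call to move; the robot and the scene stay as the last step left them, time stands still between calls to the robot, and variables do not carry over. Pictures are saved under pics/ and viewed, and the job is handed in when it is done.

Besides the shell and the picture viewer there is one more tool, called after "Request:" by a JSON object that holds its "op" and its "data", one argument or row to a line. servo_tool: Moves the arm, as the interface text tells. Its arguments: {"type":"object","properties":{"steps":{"type":"array","items":{"type":"array","items":{"type":"number"}}},"squeeze":{"type":"number"}},"required":["steps"]}

```bash
mkdir -p pics; ls
python3 - <<'E'
from plant import r
import cv2
print(r.get_state(), r.pinch_z)
for n in ("scene","top"):
    im=r.capture(n); cv2.imwrite(f"pics/{n}0.png",im[:,:,::-1]); print(r.calibration(n))
E
```

```text
pics
{'time_s': 0.0, 'joints': array([ 9.09355868e+01,  2.05938045e+01,  6.34727137e-01, -1.91648782e-02,
       -7.01343890e+01, -1.65079282e+01]), 'qd': array([ 0.0269825 , -0.03871285,  0.00676091,  0.01910249,  0.03044518,
       -0.09934904]), 'joint_torque': array([-1.53086468e-03, -5.82713270e+01,  2.93062896e+01,  6.99726686e+00,
        6.84000668e-03, -1.57679519e-04]), 'tcp_pos': array([0.18109559, 0.64976671, 0.22560617]), 'eef_rot': array([ 1.79905267e+02, -9.28732731e-03, -1.55788609e+01]), 'contact_force': array([ 1.01297439,  0.12797528, -0.85632286]), 'moment': array([-0.03812041, -0.034814  ,  0.06330755]), 'gripper_width': 0.08749616994636042} 0.0188
{'K': array([[523.19856664,   0.        , 282.95128423],
       [  0.        , 523.19856664, 207.54916071],
       [  0.        ,   0.        ,   1.        ]]), 'rvec': array([ 1.946548  , -1.04051424,  0.57962229]), 'tvec': array([-0.25700851,  0.38630356,  1.10233946])}
{'K': array([[489.08438365,   0.        , 277.85119327],
       [  0.        , 489.08438365, 210.79071362],
       [  0.        ,   0.        ,   1.        ]]), 'rvec': array([ 2.07906707, -2.12271568,  0.23081371]), 'tvec': array([0.06324119, 0.56349693, 1.27972754])}
```

View pics/scene0.png

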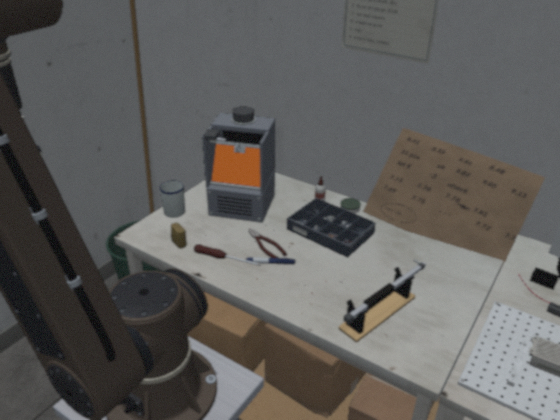

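View pics/top0.png

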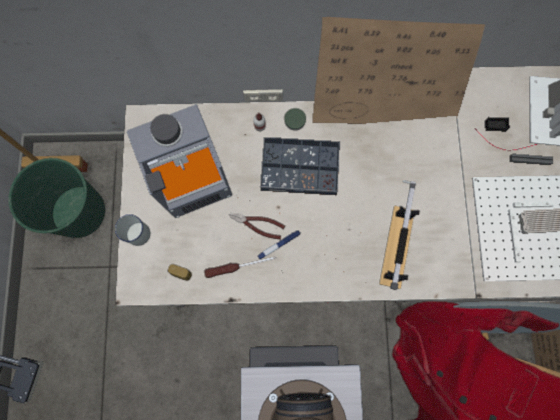

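```bash
cat > h.py <<'E'
import numpy as np, cv2
from plant import r
def cam(n):
    c=r.calibration(n); R=cv2.Rodrigues(c["rvec"])[0]; return c["K"],R,np.array(c["tvec"]).ravel()
def ray(n,u,v):
    K,R,t=cam(n); d=R.T@np.linalg.solve(K,[u,v,1.]); return -R.T@t, d/np.linalg.norm(d)
def onz(n,u,v,z):
    o,d=ray(n,u,v); return o+d*(z-o[2])/d[2]
def proj(n,p):
    K,R,t=cam(n); q=(R@np.atleast_2d(p).T).T+t; q=(K@q.T).T; return q[:,:2]/q[:,2:]
def tri(pa,pb):
    o1,d1=ray("scene",*pa);o2,d2=ray("top",*pb)
    A=np.stack([d1,-d2],1); s=np.linalg.lstsq(A,o2-o1,rcond=None)[0]
    a=o1+d1*s[0];b=o2+d2*s[1]; return (a+b)/2,np.linalg.norm(a-b)
def crop(src,box,k,out):
    im=cv2.imread(src) if isinstance(src,str) else src
    x0,y0,x1,y1=box; cv2.imwrite(out,cv2.resize(im[y0:y1,x0:x1],None,fx=k,fy=k,interpolation=cv2.INTER_CUBIC))
E
python3 - <<'E'
from h import *
a,b,c,d=[crop(*x) for x in [("pics/top0.png",(360,170,440,300),4.6,"pics/t_rest.png"),("pics/top0.png",(115,95,245,225),4.6,"pics/t_hood.png"),("pics/scene0.png",(325,250,445,345),6,"pics/s_rest.png"),("pics/scene0.png",(190,100,290,225),4.8,"pics/s_hood.png")]]
for n in("scene","top"): print(n,ray(n,280,210))
E
```

```text
scene (array([-0.46020414, -0.59654609,  0.92886007]), array([ 0.69826298,  0.45802683, -0.55012747]))
top (array([0.26676699, 0.04819435, 1.37322375]), array([ 0.2232852 , -0.00194956, -0.97475121]))
```

View pics/t_rest.png

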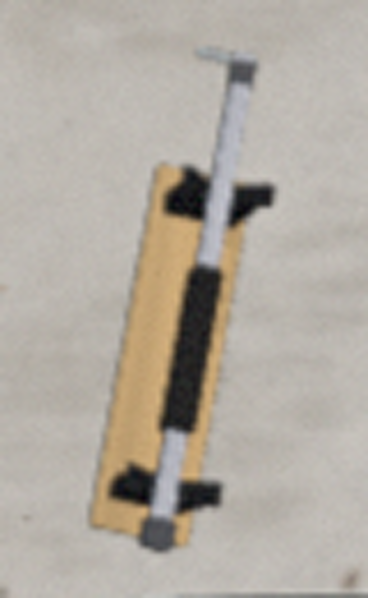

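View pics/t_hood.png

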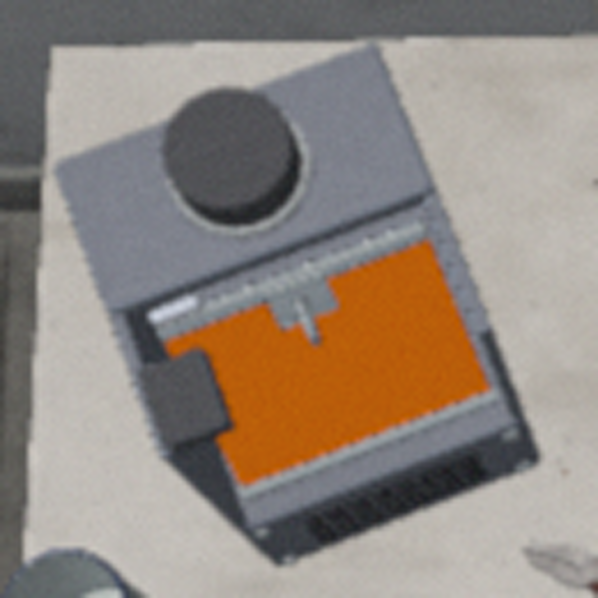

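View pics/s_rest.png

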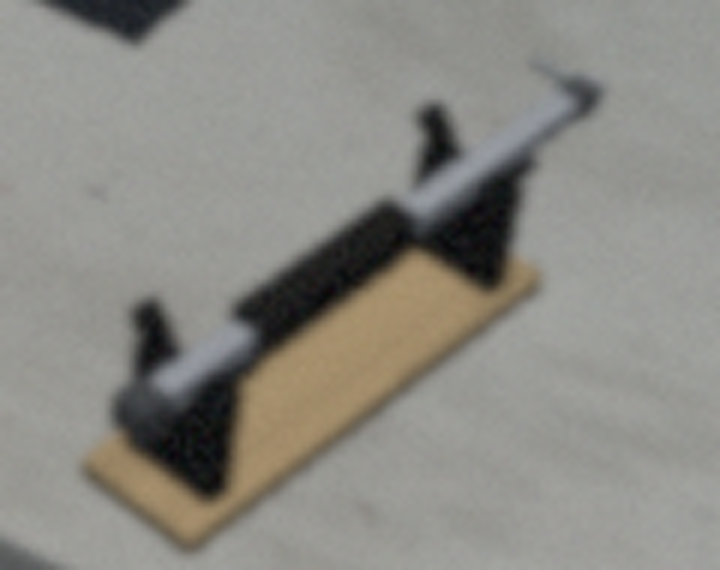

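View pics/s_hood.png

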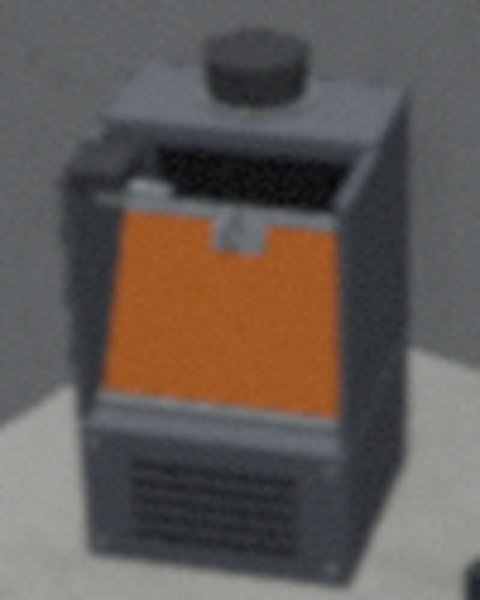

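Run:
```python
from h import *
T=lambda x,y,ox,oy,k:((x+.5)/k+ox-.5,(y+.5)/k+oy-.5)
for p,z in [((280,562),0),((540,460),0),((375,42),.282),((55,163),.282),((434,195),.282),((112,310),.282)]:
    print("top",p,onz("top",*T(*p,115,95,4.6),z)[:2])
for p,z in [((90,550),0),((350,586),0),((408,450),0),((410,88),.282),((337,212),.282),((165,62),.282)]:
    print("scene",p,onz("scene",*T(*p,190,100,4.8),z)[:2])
im=cv2.imread("pics/top0.png").astype(int)
b,g,rr=im[...,0],im[...,1],im[...,2]
# pole bar mask
sub=np.zeros(im.shape[:2],bool); sub[180:292,385:420]=1
bar=sub&(b>rr+8)&(b>110)
blk=sub&(im.sum(2)<110)
for n,m in (("bar",bar),("blk",blk)):
    ys,xs=np.nonzero(m); print(n,len(xs)); 
    for y in range(180,292,3):
        q=xs[ys==y]
        if len(q): print(y,q.min(),q.max(),round(q.mean(),2),end=' | ')
    print()
```

```text
top (280, 562) [0.56781648 0.34638276]
top (540, 460) [0.63017279 0.18381201]
top (375, 42) [0.78388041 0.2426719 ]
top (55, 163) [0.72005521 0.40745813]
top (434, 195) [0.69797004 0.21076118]
top (112, 310) [0.63939004 0.37443005]
scene (90, 550) [0.56978085 0.35120134]
scene (350, 586) [0.6327639  0.18507413]
scene (408, 450) [0.79384301 0.24870043]
scene (410, 88) [0.77979839 0.23898617]
scene (337, 212) [0.60782169 0.17368682]
scene (165, 62) [0.72301035 0.39322023]
bar 148
189 411 412 411.5 | 192 409 412 410.33 | 195 409 412 410.33 | 198 409 410 409.5 | 201 408 411 409.5 | 204 407 409 408.0 | 207 407 409 408.0 | 210 406 408 407.0 | 213 405 408 406.67 | 216 406 407 406.5 | 219 405 407 406.0 | 222 406 406 406.0 | 225 404 406 405.0 | 264 397 398 397.5 | 267 396 397 396.5 | 270 396 397 396.5 | 273 394 397 395.5 | 276 396 398 397.0 | 279 393 395 394.0 | 282 395 395 395.0 | 
blk 247
210 399 404 401.5 | 213 397 417 406.69 | 216 401 412 405.8 | 231 401 406 403.5 | 234 402 405 403.67 | 237 400 405 402.6 | 240 400 403 401.33 | 243 401 404 402.67 | 246 399 403 400.75 | 249 401 403 402.0 | 252 398 402 400.33 | 255 397 402 399.67 | 258 397 401 399.25 | 261 396 401 398.5 | 273 388 391 389.5 | 276 385 406 395.5 | 279 400 402 401.0 |
```

Run:
```python
from h import *
crop("pics/top0.png",(165,145,205,185),15,"pics/t_eye.png")
crop("pics/scene0.png",(220,130,260,160),15,"pics/s_eye.png")
T=lambda x,y,ox,oy,k:((x+.5)/k+ox-.5,(y+.5)/k+oy-.5)
print(tri(T(238,235,190,100,4.8),T(310,322,115,95,4.6)))
# pole line
top=[onz("top",u,v,.067) for v,u in [(189,411.5),(192,410.5),(195,410.4),(201,409.4),(207,408),(213,406.7),(219,406),(225,405),(264,397.5),(267,396.7),(273,395.6),(279,394.3)]]
top=np.array(top); d=np.polyfit(top[:,0],top[:,1],1); print("pole line y=",d,np.degrees(np.arctan(d[0])))
s=onz("top",*T(207,268,360,170,4.6),.073),onz("top",*T(180,430,360,170,4.6),.073); print("grip ends",s)
print("head end",onz("top",*T(243,60,360,170,4.6),.067),"tail",onz("top",*T(156,552,360,170,4.6),.061))
for a in [(165,165),(243,185),(92,525),(185,547)]: print("base",onz("top",*T(*a,360,170,4.6),.012)[:2])
```

```text
(array([0.65382542, 0.2855451 , 0.21594863]), np.float64(0.003280947815679084))
pole line y= [-0.26334153 -0.15595812] -14.753402379314853
grip ends (array([ 0.50785625, -0.28971764,  0.073     ]), array([ 0.4131177 , -0.26679285,  0.073     ]))
head end [ 0.63574805 -0.32276024  0.067     ] tail [ 0.34448635 -0.25064692  0.061     ]
base [ 0.58470325 -0.28457623]
base [ 0.57093656 -0.33187353]
base [ 0.36415735 -0.22468053]
base [ 0.34998812 -0.27932468]
```

View pics/t_eye.png

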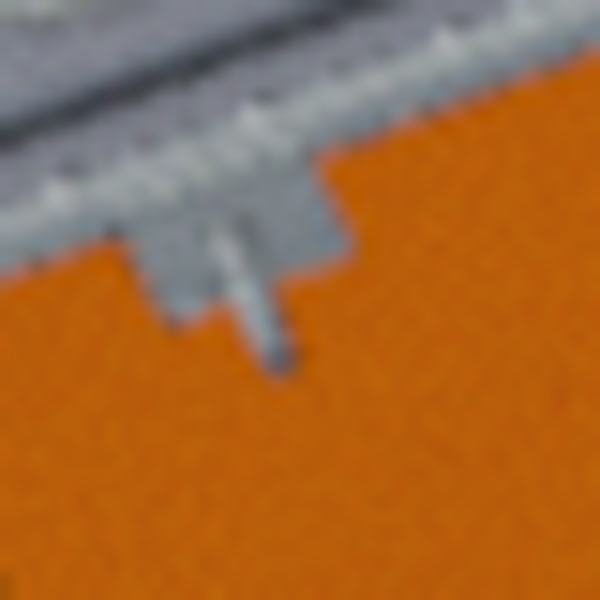

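View pics/s_eye.png

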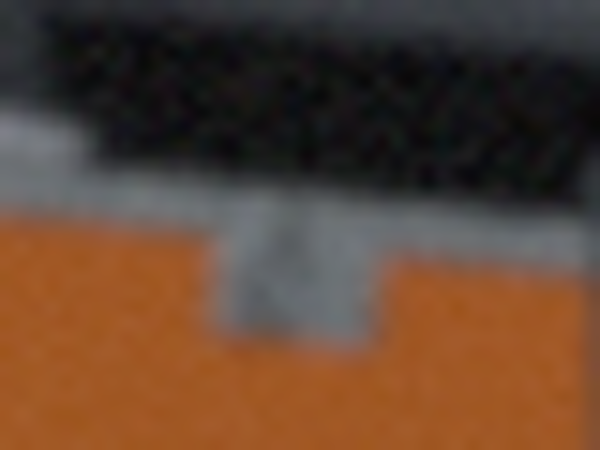

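```bash
cat >> h.py <<'E'
T=lambda x,y,ox,oy,k:((x+.5)/k+ox-.5,(y+.5)/k+oy-.5)
HC=np.array([.678,.295,0]); HY=np.radians(20.6)
HR=np.array([[np.cos(HY),-np.sin(HY),0],[np.sin(HY),np.cos(HY),0],[0,0,1]])
toH=lambda p:(np.asarray(p)-HC)@HR
toW=lambda p:np.asarray(p)@HR.T+HC
def eye(th,a=-.024,b=.115):
    c,s=np.cos(th),np.sin(th); return np.array([-.066+a*c+b*s,0,.112-a*s+b*c])
E
python3 - <<'E'
from h import *
A=lambda x,y:T(x,y,220,130,15); B=lambda x,y:T(x,y,165,145,15)
C=lambda x,y:T(x,y,190,100,4.8); D=lambda x,y:T(x,y,115,95,4.6)
for n,p,q in [("plateBL",A(215,335),B(180,325)),("plateBR",A(370,350),B(350,245)),("orTR",C(340,233),D(432,240)),("orBR",C(338,417),D(492,390)),("orBL",C(104,393),D(240,487)),("plateTL",A(205,235),B(130,240)),("plateTR",A(385,250),B(320,155))]:
    w,e=tri(p,q); print(n,toH(w).round(4),round(e,4))
for th in (.45,.5,.55,.6): 
    e=eye(th); tip=e.copy()
    print(th,e, (proj("top",toW(e))[0]-[165,145])*15,(proj("scene",toW(e))[0]-[220,130])*15)
im=cv2.imread("pics/scene0.png")[138:156,228:250]
im=cv2.normalize(im,None,0,255,cv2.NORM_MINMAX)
cv2.imwrite("pics/s_eye2.png",cv2.resize(im,None,fx=25,fy=25,interpolation=cv2.INTER_CUBIC))
E
```

```text
plateBL [-0.0192  0.017   0.1995] 0.0008
plateBR [-0.016  -0.0144  0.1985] 0.0002
orTR [-0.0108 -0.0703  0.2197] 0.0121
orBR [-0.0674 -0.0763  0.1183] 0.0007
orBL [-0.0662  0.0793  0.1131] 0.0007
plateTL [-0.0095  0.0198  0.2172] 0.0039
plateTR [-0.0065 -0.0157  0.2166] 0.001
0.45 [-0.03758969  0.          0.22599059] [271.96592665 332.04490609] [259.29749004 259.19833648]
0.5 [-0.03192804  0.          0.22442821] [262.45453075 304.43129225] [267.86865272 253.87182659]
0.55 [-0.02635156  0.          0.22258481] [253.49470038 277.93812576] [276.30379698 250.03338471]
0.6 [-0.02087417  0.          0.22046502] [245.1103076  252.63973211] [284.58216015 247.67734658]
```

View pics/s_eye2.png

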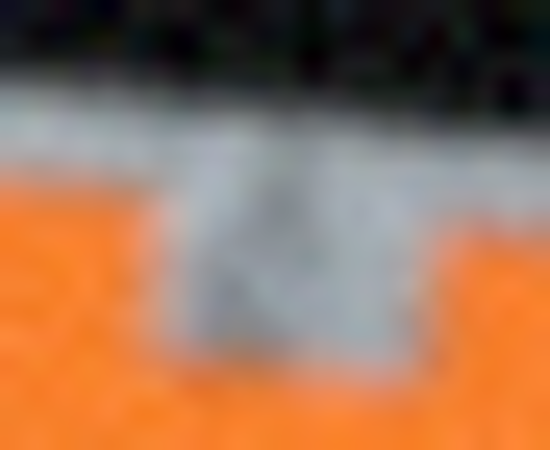

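Request:
{"op": "servo_tool", "data": {
  "steps": [
    [8.7, 4.2, 4.2, 0, 0],
    [8.7, 4.2, 4.2, 0, 0],
    [8.7, 4.2, 4.2, 0, 0],
    [8.7, 4.2, 4.2, 0, 0],
    [8.7, 4.2, 4.2, 0, 0],
    [8.7, 4.2, 4.2, 0, 0],
    [8.7, 4.2, 4.2, 0, 0],
    [8.7, 4.2, 4.2, 0, 0]
  ],
  "squeeze": 50
}}

```text
time_s: 1.1
tcp_pos: [0.4151, 0.2345, 0.2266]
eef_rot: [-180.0, -0.0, -15.5]
contact_force: [1.0, 0.5, -0.6]
gripper_width: 0.0869
```

Request:
{"op": "servo_tool", "data": {
  "steps": [
    [8.7, 2.0, 5.4, 0, 0],
    [8.7, 2.0, 5.4, 0, 0],
    [8.7, 2.0, 5.4, 0, 0],
    [8.7, 2.0, 5.4, 0, 0],
    [8.7, 2.0, 5.4, 0, 0],
    [8.7, 2.0, 5.4, 0, 0],
    [8.7, 2.0, 5.4, 0, 0],
    [8.7, 2.0, 5.4, 0, -1.2]
  ]
}}

```text
time_s: 2.1
tcp_pos: [0.4526, -0.2247, 0.2265]
eef_rot: [-180.0, -0.0, -14.4]
contact_force: [1.1, 0.2, 0.6]
gripper_width: 0.0871
```

Run:
```python
from h import *
s=r.get_state(); print(s["tcp_pos"],s["eef_rot"],s["joints"])
psi=np.radians(s["eef_rot"][2]); d=np.array([.4595,-.2775])-s["tcp_pos"][:2]
print(d@[np.cos(psi),np.sin(psi)],d@[np.sin(psi),-np.cos(psi)])
im=r.capture("top"); crop(im[:,:,::-1],(330,150,470,310),3.7,"pics/t1.png")
im=r.capture("scene"); crop(im[:,:,::-1],(280,180,460,360),3.3,"pics/s1.png")
```

```text
[ 0.45257894 -0.22469191  0.22654744] [-1.79991292e+02 -1.07491094e-02 -1.43517691e+01] [-4.10031232e+00  4.41966969e+00 -2.03180402e+01 -7.32882929e-03
 -6.52501631e+01  7.97516116e+01]
0.0197948469047366 0.0494445141436256
```

View pics/t1.png

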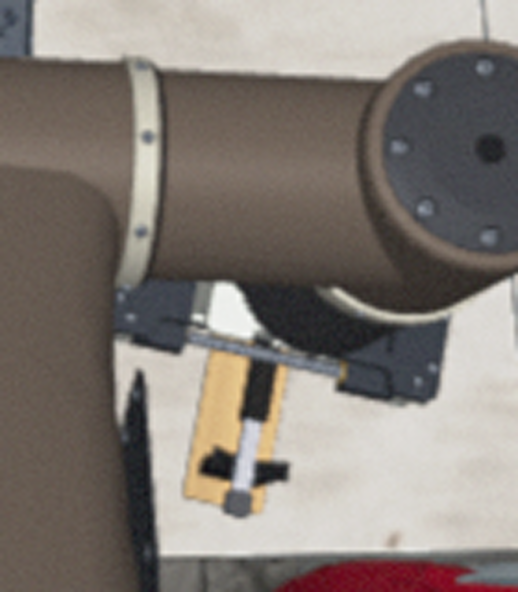

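View pics/s1.png

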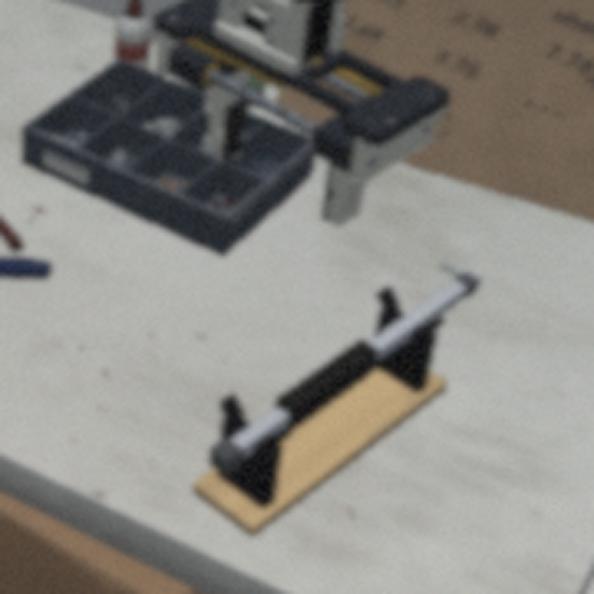

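Request:
{"op": "servo_tool", "data": {
  "steps": [
    [8.7, 1.0, 2.5, 0, 0],
    [8.7, 1.0, 2.4, 0, 0],
    [8.7, 0, 0, 4, 0],
    [8.7, 0, 0, 5, 0],
    [8.7, 0, 0, 2, 0],
    [8.7, 0, 0, 0, 0]
  ]
}}

```text
time_s: 2.95
tcp_pos: [0.4588, -0.2746, 0.1149]
eef_rot: [180.0, 0.2, -14.4]
contact_force: [0.9, -0.4, 0.4]
gripper_width: 0.0871
```

Run:
```python
from h import *
s=r.get_state(); print(s["tcp_pos"],s["eef_rot"])
im=r.capture("scene"); crop(im[:,:,::-1],(320,220,450,350),4.6,"pics/s2.png")
```

```text
[ 0.45875281 -0.2745642   0.11489756] [179.99838737   0.232811   -14.37468534]
```

View pics/s2.png

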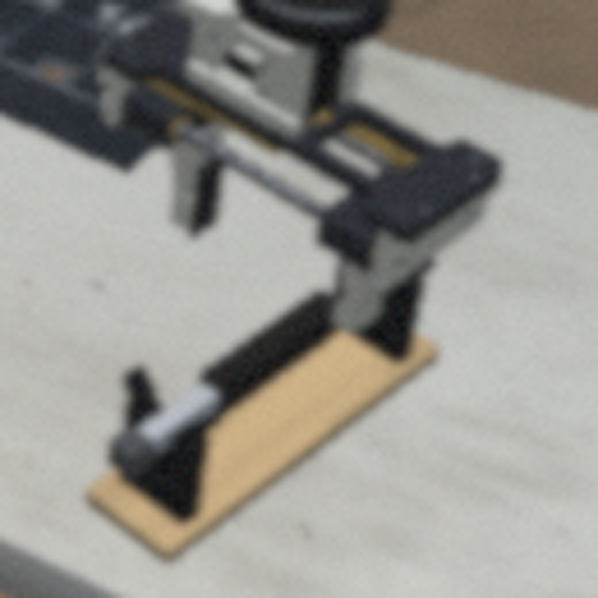

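Request:
{"op": "servo_tool", "data": {
  "steps": [
    [8.7, 0.1, 0.3, 2.5, 0],
    [8.7, 0, 0, 2.7, 0],
    [8.7, 0, 0, 2, 0],
    [4, 0, 0, 0, 0],
    [2.4, 0, 0, 0, 0],
    [1, 0, 0, 0, 0],
    [1, 0, 0, 0, 0]
  ],
  "squeeze": 15
}}

```text
time_s: 3.88
tcp_pos: [0.4608, -0.2785, 0.0454]
eef_rot: [-180.0, -0.1, -14.4]
contact_force: [-0.4, 1.3, -0.1]
gripper_width: 0.0526
```

Request:
{"op": "servo_tool", "data": {
  "steps": [
    [1, 0, 0, 0, 0],
    [1, 0, 0, 0, 0],
    [1, 0, 0, 0, 0]
  ]
}}

```text
time_s: 4.25
tcp_pos: [0.4602, -0.2784, 0.0445]
eef_rot: [180.0, 0.0, -14.4]
contact_force: [0.4, 0.2, -0.6]
gripper_width: 0.0221
```

Request:
{"op": "servo_tool", "data": {
  "steps": [
    [1, 0, 0, 0, 0],
    [1, 0, 0, 0, 0],
    [1, 0, 0, 0, 0]
  ]
}}

```text
time_s: 4.62
tcp_pos: [0.4602, -0.2784, 0.0446]
eef_rot: [180.0, 0.0, -14.4]
contact_force: [-0.6, -0.6, -0.2]
gripper_width: 0.018
```

Request:
{"op": "servo_tool", "data": {
  "steps": [
    [1, 0, 0, 0, 0],
    [1, 0, 0, 0, 0]
  ],
  "squeeze": 55
}}

```text
time_s: 4.88
tcp_pos: [0.4602, -0.2784, 0.0445]
eef_rot: [180.0, 0.0, -14.4]
contact_force: [0.0, -1.6, 0.1]
gripper_width: 0.0179
```

Run:
```python
from h import *
s=r.get_state(); print(s["tcp_pos"],s["eef_rot"],s["gripper_width"],s["contact_force"],s["moment"])
im=r.capture("scene"); crop(im[:,:,::-1],(320,220,450,350),4.6,"pics/s3.png")
```

```text
[ 0.46023998 -0.27837572  0.04454571] [ 1.79999048e+02  3.30242416e-03 -1.43729506e+01] 0.017895652567437 [ 5.73753869e-04 -1.58503345e+00  7.70799906e-02] [-0.34483868  0.09160518 -0.05580795]
```

View pics/s3.png

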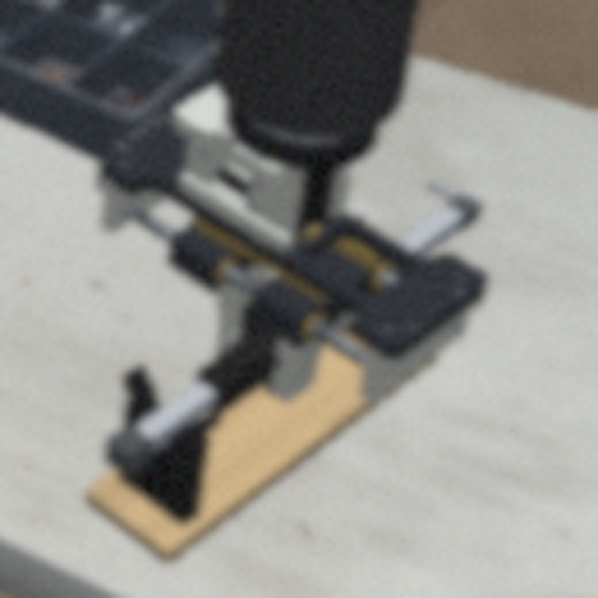

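Request:
{"op": "servo_tool", "data": {
  "steps": [
    [1, 0, 0, -1, 0],
    [1, 0, 0, -3, 0],
    [1, 0, 0, -4, 0],
    [1, 0, 0, -4, -8.75],
    [1, 0, 0, -4.2, -8.75],
    [1, 0, 0, 0, -8.75],
    [1, 0, 0, 0, -8.75],
    [1, 0, 0, 0, 0]
  ]
}}

```text
time_s: 5.92
tcp_pos: [0.4601, -0.2782, 0.2071]
eef_rot: [-180.0, -0.0, 20.6]
contact_force: [-0.4, -0.9, -1.5]
gripper_width: 0.0179
```

```bash
sed -i 's/HC=.*; HY/HC=np.array([.6775,.2965,0]); HY/' h.py
cat >> h.py <<'E'
def need(hx,hy,z):
    "tool shift cm to put grip axis point at hood hx,hy height z"
    s=r.get_state(); psi=np.radians(s["eef_rot"][2]); d=toW([hx,hy,z-.0165])-s["tcp_pos"]
    print("at hood",toH(s["tcp_pos"]).round(4),"tcp",s["tcp_pos"].round(4),"yaw",s["eef_rot"],"F",s["contact_force"].round(1),"M",s["moment"].round(2),"t",s["time_s"])
    print("shift cm",(100*np.array([d@[np.cos(psi),np.sin(psi),0],d@[np.sin(psi),-np.cos(psi),0],-d[2]])).round(2),"spin",round(s["eef_rot"][2]-20.6,2))
E
python3 - <<'E'
from h import *
need(-.30,-.045,.2228)
E
```

```text
at hood [-0.4057 -0.4614  0.2071] tcp [ 0.4601 -0.2782  0.2071] yaw [-1.79999507e+02 -2.90170649e-02  2.05672464e+01] F [-0.4 -0.9 -1.5] M [-0.05 -0.05 -0.01] t 5.925
shift cm [ 10.55 -41.65   0.08] spin -0.03
```

Request:
{"op": "servo_tool", "data": {
  "steps": [
    [1, 1.3, -5.2, 0, 0],
    [1, 1.3, -5.2, 0, 0],
    [1, 1.3, -5.2, 0, 0],
    [1, 1.3, -5.2, 0, 0],
    [1, 1.3, -5.2, 0, 0],
    [1, 1.3, -5.2, 0, 0],
    [1, 1.3, -5.2, 0, 0],
    [1, 1.3, -4.9, 0, 0]
  ]
}}

```text
time_s: 6.92
tcp_pos: [0.4115, 0.1466, 0.207]
eef_rot: [-180.0, -0.0, 20.4]
contact_force: [1.7, 0.3, -2.2]
gripper_width: 0.0176
```

Request:
{"op": "servo_tool", "data": {
  "steps": [
    [1, 0, 0, 0, 0],
    [1, 0, 0, 0, 0]
  ]
}}

```text
time_s: 7.18
tcp_pos: [0.4118, 0.1448, 0.2065]
eef_rot: [180.0, 0.0, 20.6]
contact_force: [0.6, -0.1, -2.9]
gripper_width: 0.0175
```

Run:
```python
from h import *
need(-.30,-.045,.2228)
for n in("top","scene"): 
    im=r.capture(n); cv2.imwrite(f"pics/{n}4.png",im[:,:,::-1])
crop("pics/top4.png",(115,100,275,260),3.7,"pics/t4.png")
crop("pics/scene4.png",(190,110,310,230),4.9,"pics/s4.png")
```

```text
at hood [-0.3021 -0.0485  0.2065] tcp [0.4118 0.1448 0.2065] yaw [1.79992980e+02 3.27206651e-02 2.05533504e+01] F [ 0.6 -0.1 -2.9] M [-0.1  -0.05 -0.01] t 7.175
shift cm [ 0.21 -0.35  0.02] spin -0.05
```

View pics/t4.png

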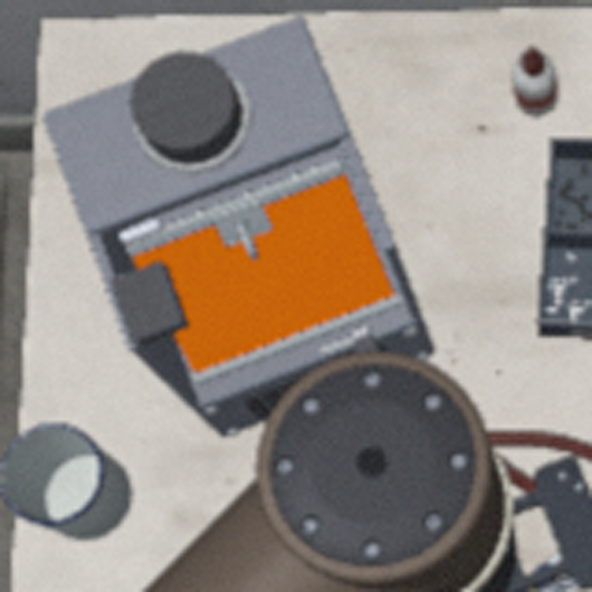

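View pics/s4.png

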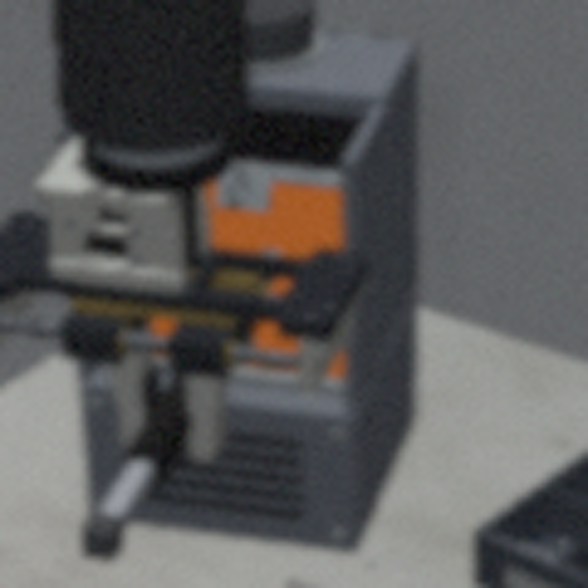

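Request:
{"op": "servo_tool", "data": {
  "steps": [
    [1, 2.0, -0.1, 0, 0],
    [1, 3.0, -0.1, 0, 0],
    [1, 2.5, -0.1, 0, 0],
    [1, 1.3, 0, 0, 0],
    [1, 0, 0, 0, 0],
    [1, 0, 0, 0, 0]
  ]
}}

```text
time_s: 8.02
tcp_pos: [0.4929, 0.178, 0.2064]
eef_rot: [-180.0, 0.0, 20.6]
contact_force: [-0.5, -0.5, -1.9]
gripper_width: 0.0176
```

Run:
```python
from h import *
need(-.208,-.016,.2228)
for n in("top","scene"): 
    im=r.capture(n); cv2.imwrite(f"pics/{n}5.png",im[:,:,::-1])
crop("pics/top5.png",(150,130,230,210),7.4,"pics/t5.png")
crop("pics/scene5.png",(190,110,310,230),4.9,"pics/s5.png")
```

```text
at hood [-0.2145 -0.046   0.2064] tcp [0.4929 0.178  0.2064] yaw [-1.79999673e+02  3.61931439e-02  2.05792407e+01] F [-0.5 -0.5 -1.9] M [-0.01  0.01  0.03] t 8.025
shift cm [ 0.65 -3.    0.01] spin -0.02
```

View pics/t5.png

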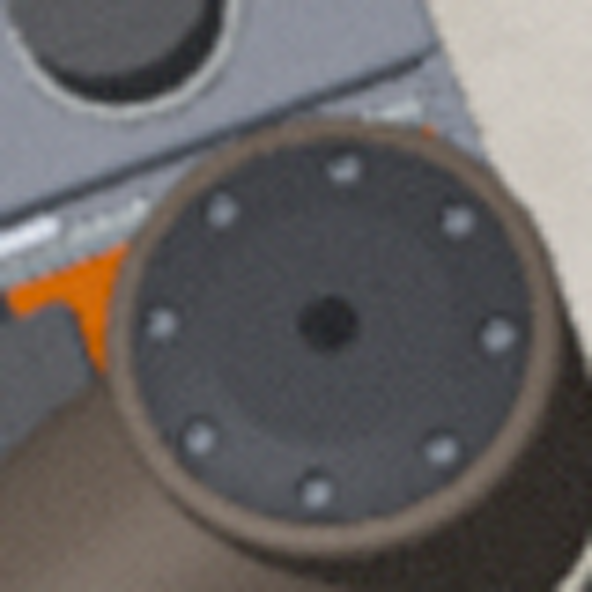

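View pics/s5.png

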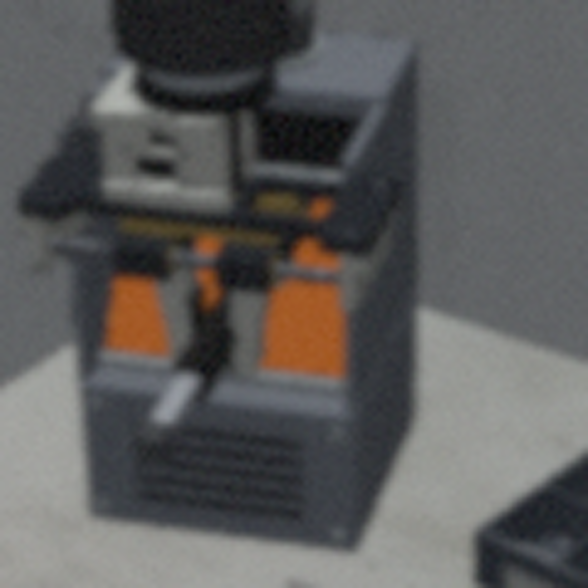

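Run:
```python
from h import *
crop("pics/top4.png",(190,180,230,205),15,"pics/t4b.png")
# predicted pin at that pose: tcp (0.4118,0.1448), yaw 20.55
y=np.radians(20.55);ex=np.array([np.cos(y),np.sin(y),0]);ey=np.array([-np.sin(y),np.cos(y),0])
g=np.array([.4118,.1448,.2065+.0165])
for nm,dx,dy in [("flank",.181,.006),("free",.181,.029),("headend",.185,0),("headtipL",.185,.006),("headtipR",.185,-.006)]:
    print(nm,((proj("top",g+dx*ex+dy*ey)[0]+.5-[190,180])*15).round(0))
```

```text
flank [316. 186.]
free [183. 237.]
headend [343. 150.]
headtipL [308. 164.]
headtipR [377. 137.]
```

View pics/t4b.png

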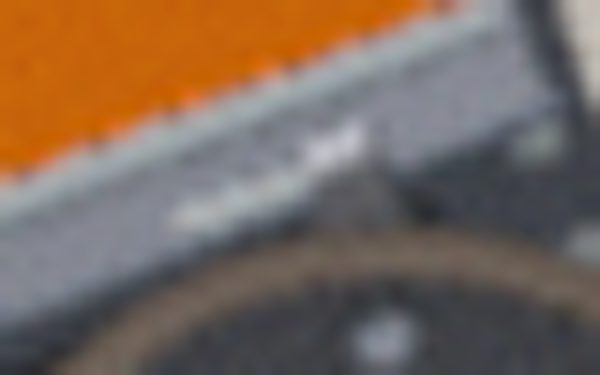

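Run:
```python
from h import *
y=np.radians(20.55);ex=np.array([np.cos(y),np.sin(y),0])
g=np.array([.4118,.1448,.2065+.0165])
print("tail top rear edge/center",((proj("scene",[g-.119*ex,g-.110*ex,g-.119*ex+[0,0,.009],g-.119*ex-[0,0,.009]])+.5-[190,110])*4.9).round(0))
for th in(.5,.525,.55,.575):
    e=eye(th); a=np.linspace(0,2*np.pi,73)
    ring=e+np.stack([.014*np.cos(a),0*a,.014*np.sin(a)],1)
    P=(proj("top",toW(ring))+.5-[165,145])*15; i=P[:,1].argmax()
    # mid of ring band: bar radius centreline 
    S=(proj("scene",toW(ring))+.5-[228,138])*25
    print(th,"tip",P[i].round(0),"top",P[P[:,1].argmin()].round(0),"c",((proj("top",toW(e))[0]+.5-[165,145])*15).round(0),"scene l/r/t/b",S[:,0].min().round(),S[:,0].max().round(),S[:,1].min().round(),S[:,1].max().round())
crop("pics/scene4.png",(190,200,230,230),15,"pics/s4b.png")
crop("pics/top4.png",(165,145,205,185),15,"pics/t_eye4.png")
crop("pics/scene4.png",(225,135,255,160),20,"pics/s_eye4.png")
```

```text
tail top rear edge/center [[ 96. 547.]
 [102. 537.]
 [ 94. 532.]
 [ 97. 563.]]
0.5 tip [293. 395.] top [229. 235.] c [261. 315.] scene l/r/t/b 212.0 281.0 117.0 351.0
0.525 tip [288. 381.] top [224. 222.] c [256. 302.] scene l/r/t/b 219.0 288.0 113.0 347.0
0.55 tip [284. 368.] top [220. 209.] c [252. 289.] scene l/r/t/b 226.0 294.0 111.0 344.0
0.575 tip [280. 355.] top [215. 196.] c [248. 276.] scene l/r/t/b 233.0 301.0 109.0 342.0
```

View pics/s4b.png

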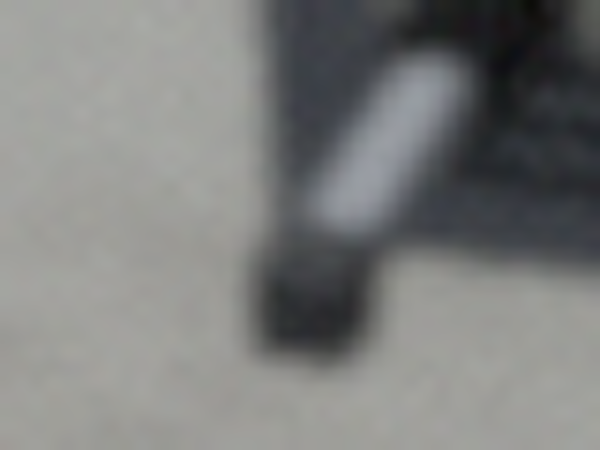

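View pics/t_eye4.png

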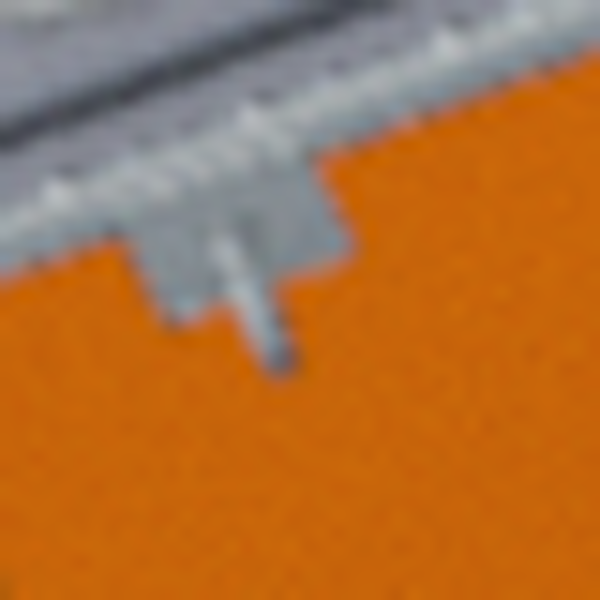

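View pics/s_eye4.png

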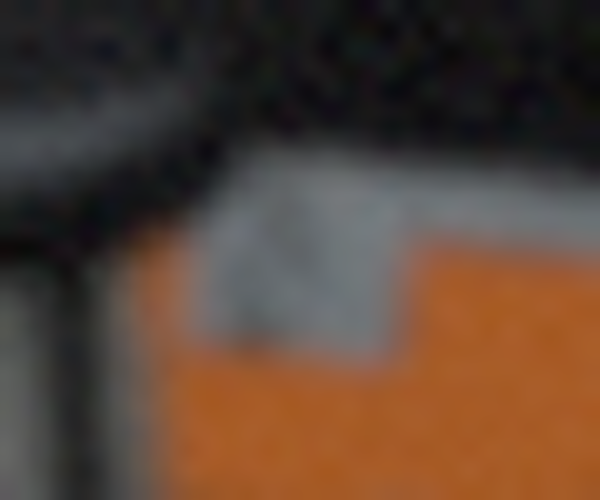

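Request:
{"op": "servo_tool", "data": {
  "steps": [
    [1, 0.35, -0.4, -0.05, 0],
    [1, 0, -0.5, 0, 0],
    [1, 0, -0.3, 0, 0],
    [1, 0, -0.2, 0, 0],
    [1, 0, -0.2, 0, 0],
    [1, 0, 0, 0, 0]
  ]
}}

```text
time_s: 8.88
tcp_pos: [0.491, 0.1949, 0.207]
eef_rot: [180.0, 0.0, 20.6]
contact_force: [0.5, -1.0, -1.7]
gripper_width: 0.0177
```

Run:
```python
from h import *
need(-.211,-.016,.2233)
```

```text
at hood [-0.2103 -0.0294  0.207 ] tcp [0.491  0.1949 0.207 ] yaw [1.79999913e+02 1.22987283e-03 2.06375075e+01] F [ 0.5 -1.  -1.7] M [-0.06 -0.09  0.03] t 8.875
shift cm [-0.07 -1.34  0.02] spin 0.04
```

Request:
{"op": "servo_tool", "data": {
  "steps": [
    [1, 0, -0.3, 0, 0],
    [1, 0, -0.3, 0, 0],
    [1, 0, 0, 0, 0]
  ]
}}

```text
time_s: 9.25
tcp_pos: [0.4889, 0.2006, 0.2071]
eef_rot: [-180.0, -0.0, 20.6]
contact_force: [0.3, 0.1, -1.3]
gripper_width: 0.0176
```

Request:
{"op": "servo_tool", "data": {
  "steps": [
    [1, 0, -0.3, 0, 0],
    [1, 0, -0.3, 0, 0],
    [1, 0, -0.1, 0, 0],
    [1, 0, 0, 0, 0]
  ]
}}

```text
time_s: 9.75
tcp_pos: [0.4864, 0.2071, 0.207]
eef_rot: [180.0, 0.0, 20.6]
contact_force: [-0.5, -0.8, -2.3]
gripper_width: 0.0177
```

Run:
```python
from h import *
need(-.211,-.016,.2233)
for n in("top","scene"): 
    im=r.capture(n); cv2.imwrite(f"pics/{n}6.png",im[:,:,::-1])
crop("pics/top6.png",(150,130,230,210),5,"pics/t6.png")
crop("pics/scene6.png",(190,110,310,230),4.9,"pics/s6.png")
cv2.imwrite("pics/ts6.png",np.hstack([cv2.resize(cv2.imread("pics/t6.png"),(390,390)),cv2.resize(cv2.imread("pics/s6.png"),(400,390))]))
```

```text
at hood [-0.2103 -0.0165  0.207 ] tcp [0.4864 0.2071 0.207 ] yaw [1.79998531e+02 3.50910438e-03 2.06384432e+01] F [-0.5 -0.8 -2.3] M [-0.01 -0.04 -0.07] t 9.75
shift cm [-0.07 -0.05  0.02] spin 0.04
```

View pics/ts6.png

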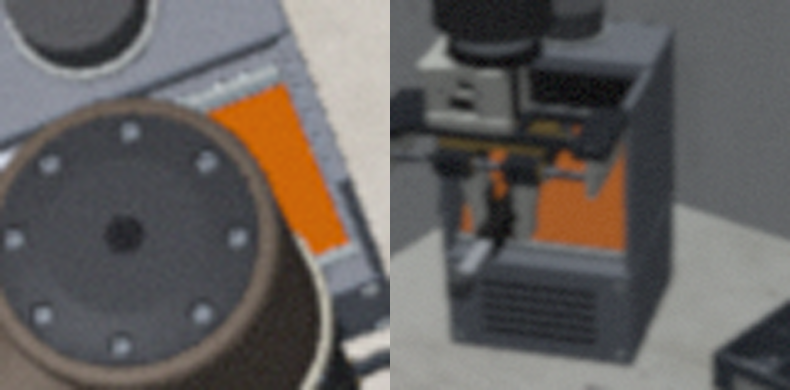

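Request:
{"op": "servo_tool", "data": {
  "steps": [
    [1, -0.3, 0, -0.1, 0],
    [1, -0.2, 0, -0.06, 0],
    [1, 0, 0, 0, 0]
  ]
}}

```text
time_s: 10.22
tcp_pos: [0.4817, 0.2052, 0.2088]
eef_rot: [-180.0, -0.0, 20.6]
contact_force: [0.2, 0.3, -1.8]
gripper_width: 0.0177
```

Request:
{"op": "servo_tool", "data": {
  "steps": [
    [1, -0.2, 0, -0.06, 0],
    [1, -0.1, 0, -0.03, 0],
    [1, 0, 0, 0, 0]
  ]
}}

```text
time_s: 10.6
tcp_pos: [0.4807, 0.2054, 0.2101]
eef_rot: [-180.0, -0.2, 20.6]
contact_force: [9.8, 2.8, -5.2]
gripper_width: 0.018
```

Run:
```python
from h import *
need(-.211,-.016,.2233)
```

```text
at hood [-0.2162 -0.0161  0.2101] tcp [0.4807 0.2054 0.2101] yaw [-179.95713122   -0.2309958    20.63562755] F [ 9.8  2.8 -5.2] M [ 0.8  -2.55 -0.17] t 10.6
shift cm [ 0.52 -0.01  0.33] spin 0.04
```

Run:
```python
from h import *
def P(th):
    c,s=np.cos(th),np.sin(th); t=np.array([-(.024*s+.115*c),0,-(.024*c-.115*s)]); return eye(th)+.007*t/np.linalg.norm(t)
ths=[.53-.03*i for i in range(18)]+[0]
p=np.array([P(t) for t in ths])
for a,b,q,d in zip(ths,ths[1:],p[1:],np.diff(p,axis=0)): print(round(b,2),(100*d).round(2),(q-[.1825,0,.0165]).round(4))
```

```text
0.5 [-0.34  0.    0.09] [-0.2211  0.      0.21  ]
0.47 [-0.34  0.    0.08] [-0.2246  0.      0.2107]
0.44 [-0.35  0.    0.07] [-0.228   0.      0.2114]
0.41 [-0.35  0.    0.06] [-0.2315  0.      0.212 ]
0.38 [-0.35  0.    0.05] [-0.235   0.      0.2124]
0.35 [-0.35  0.    0.04] [-0.2385  0.      0.2128]
0.32 [-0.35  0.    0.02] [-0.2421  0.      0.213 ]
0.29 [-0.35  0.    0.01] [-0.2456  0.      0.2132]
0.26 [-0.35  0.    0.  ] [-0.2491  0.      0.2132]
0.23 [-0.35  0.   -0.01] [-0.2526  0.      0.2131]
0.2 [-0.35  0.   -0.02] [-0.2562  0.      0.2129]
0.17 [-0.35  0.   -0.03] [-0.2597  0.      0.2127]
0.14 [-0.35  0.   -0.04] [-0.2632  0.      0.2123]
0.11 [-0.35  0.   -0.05] [-0.2667  0.      0.2118]
0.08 [-0.35  0.   -0.06] [-0.2702  0.      0.2112]
0.05 [-0.35  0.   -0.07] [-0.2736  0.      0.2105]
0.02 [-0.34  0.   -0.08] [-0.2771  0.      0.2097]
0 [-0.23  0.   -0.06] [-0.2794  0.      0.2091]
```

Request:
{"op": "servo_tool", "data": {
  "steps": [
    [1, -0.2, 0, -0.06, 0],
    [1, -0.2, 0, -0.06, 0],
    [1, -0.2, 0, -0.05, 0],
    [1, -0.2, 0, -0.05, 0],
    [1, -0.2, 0, -0.05, 0]
  ]
}}

```text
time_s: 11.22
tcp_pos: [0.4714, 0.2019, 0.2128]
eef_rot: [-180.0, -0.2, 20.6]
contact_force: [9.0, 3.5, -6.9]
gripper_width: 0.0176
```

Run:
```python
from h import *
need(-.211,-.016,.2233)
im=r.capture("top"); crop(im[:,:,::-1],(115,95,255,235),4,"pics/t7.png")
```

```text
at hood [-0.2262 -0.0161  0.2128] tcp [0.4714 0.2019 0.2128] yaw [-179.95925726   -0.23299804   20.63469895] F [ 9.   3.5 -6.9] M [ 0.85 -2.8  -0.19] t 11.225
shift cm [ 1.52 -0.01  0.6 ] spin 0.03
```

View pics/t7.png

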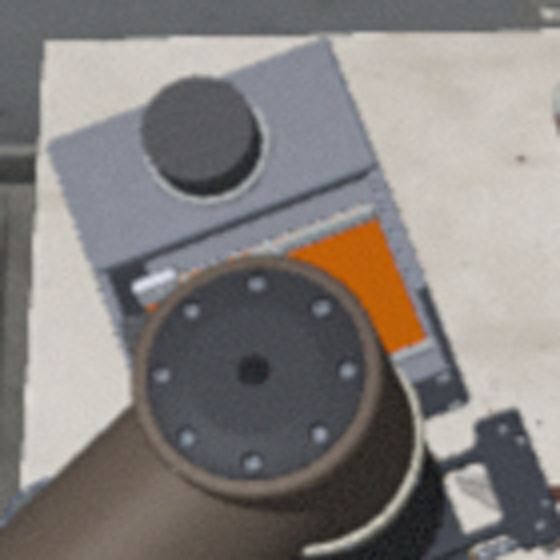

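Request:
{"op": "servo_tool", "data": {
  "steps": [
    [1, -0.25, 0, -0.01, 0],
    [1, -0.25, 0, -0.01, 0],
    [1, -0.25, 0, -0.01, 0],
    [1, -0.25, 0, -0.01, 0],
    [1, -0.25, 0, 0, 0],
    [1, -0.25, 0, 0, 0],
    [1, -0.25, 0, 0, 0],
    [1, -0.25, 0, 0, 0]
  ]
}}

```text
time_s: 12.28
tcp_pos: [0.4533, 0.1952, 0.2138]
eef_rot: [-179.9, -0.3, 20.6]
contact_force: [10.3, 2.7, -4.7]
gripper_width: 0.0177
```

Run:
```python
from h import *
need(-.211,-.016,.2233)
```

```text
at hood [-0.2455 -0.016   0.2138] tcp [0.4533 0.1952 0.2138] yaw [-179.94383789   -0.32689907   20.63746859] F [10.3  2.7 -4.7] M [ 0.86 -3.3  -0.28] t 12.275
shift cm [3.45 0.   0.7 ] spin 0.04
```

Request:
{"op": "servo_tool", "data": {
  "steps": [
    [1, -0.25, 0, 0.01, 0],
    [1, -0.25, 0, 0.01, 0],
    [1, -0.25, 0, 0.02, 0],
    [1, -0.25, 0, 0.02, 0],
    [1, -0.25, 0, 0.03, 0],
    [1, -0.25, 0, 0.03, 0],
    [1, -0.2, 0, 0.03, 0]
  ]
}}

```text
time_s: 13.15
tcp_pos: [0.4376, 0.1893, 0.2126]
eef_rot: [-179.9, -0.4, 20.6]
contact_force: [10.5, 3.5, -4.0]
gripper_width: 0.0177
```

Run:
```python
from h import *
need(-.211,-.016,.2233)
im=r.capture("top"); crop(im[:,:,::-1],(115,95,255,235),4,"pics/t8.png")
```

```text
at hood [-0.2622 -0.0159  0.2126] tcp [0.4376 0.1893 0.2126] yaw [-179.93309646   -0.37214857   20.6413932 ] F [10.5  3.5 -4. ] M [ 0.83 -3.5  -0.32] t 13.15
shift cm [5.12 0.01 0.58] spin 0.04
```

View pics/t8.png

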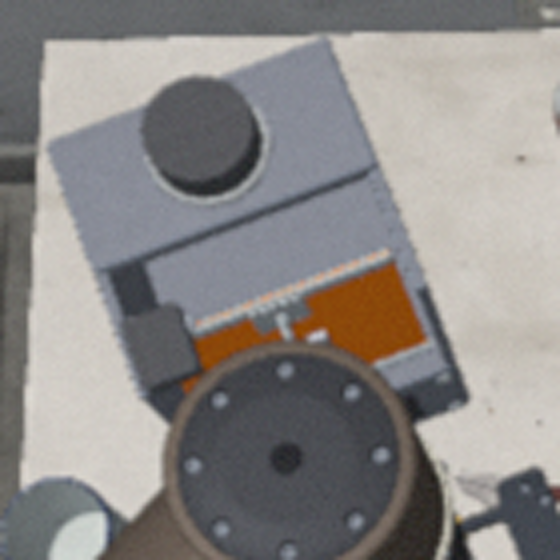

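Request:
{"op": "servo_tool", "data": {
  "steps": [
    [1, -0.15, 0, 0.02, 0],
    [1, -0.15, 0, 0.02, 0],
    [1, -0.15, 0, 0.02, 0],
    [1, -0.15, 0, 0.02, 0]
  ]
}}

```text
time_s: 13.7
tcp_pos: [0.4321, 0.1872, 0.2118]
eef_rot: [-179.9, -0.4, 20.6]
contact_force: [10.2, 2.0, -3.8]
gripper_width: 0.0174
```

Request:
{"op": "servo_tool", "data": {
  "steps": [
    [1, -0.12, 0, 0.02, 0],
    [1, -0.12, 0, 0.02, 0],
    [1, -0.12, 0, 0.02, 0]
  ]
}}

```text
time_s: 14.08
tcp_pos: [0.4287, 0.1859, 0.2112]
eef_rot: [-179.9, -0.4, 20.6]
contact_force: [11.0, 3.4, -4.3]
gripper_width: 0.0176
```

Request:
{"op": "servo_tool", "data": {
  "steps": [
    [1, -0.12, 0, 0.02, 0],
    [1, -0.12, 0, 0.02, 0]
  ]
}}

```text
time_s: 14.32
tcp_pos: [0.4277, 0.186, 0.2114]
eef_rot: [-179.9, -0.6, 20.7]
contact_force: [17.0, 4.7, -4.6]
gripper_width: 0.0176
```

Run:
```python
from h import *
need(-.211,-.016,.2233)
```

```text
at hood [-0.2727 -0.0155  0.2114] tcp [0.4277 0.186  0.2114] yaw [-179.8939229    -0.55016485   20.65163295] F [17.   4.7 -4.6] M [ 1.51 -5.72 -0.48] t 14.325
shift cm [6.17 0.05 0.46] spin 0.05
```

Request:
{"op": "servo_tool", "data": {
  "steps": [
    [1, -0.08, 0, 0.02, 0],
    [1, -0.08, 0, 0.02, 0]
  ]
}}

```text
time_s: 14.58
tcp_pos: [0.4264, 0.1856, 0.211]
eef_rot: [-179.9, -0.6, 20.7]
contact_force: [16.2, 4.8, -5.5]
gripper_width: 0.0176
```

Request:
{"op": "servo_tool", "data": {
  "steps": [
    [1, -0.08, 0, 0.02, 0],
    [1, -0.08, 0, 0.02, 0]
  ]
}}

```text
time_s: 14.82
tcp_pos: [0.4247, 0.1849, 0.2105]
eef_rot: [-179.9, -0.5, 20.6]
contact_force: [14.5, 4.2, -4.5]
gripper_width: 0.0177
```

Request:
{"op": "servo_tool", "data": {
  "steps": [
    [1, -0.08, 0, 0.02, 0],
    [1, -0.08, 0, 0.02, 0],
    [1, -0.08, 0, 0.02, 0]
  ]
}}

```text
time_s: 15.2
tcp_pos: [0.4221, 0.1837, 0.2098]
eef_rot: [-179.9, -0.5, 20.6]
contact_force: [13.2, 3.8, -4.1]
gripper_width: 0.0178
```

Run:
```python
from h import *
need(-.211,-.016,.2233)
```

```text
at hood [-0.2788 -0.0157  0.2098] tcp [0.4221 0.1837 0.2098] yaw [-179.91029093   -0.48373501   20.64270898] F [13.2  3.8 -4.1] M [ 1.06 -4.45 -0.48] t 15.2
shift cm [6.78 0.04 0.3 ] spin 0.04
```

Request:
{"op": "servo_tool", "data": {
  "steps": [
    [1, -0.08, 0, 0.02, 0],
    [1, -0.08, 0, 0.02, 0],
    [1, -0.08, 0, 0.02, 0]
  ]
}}

```text
time_s: 15.58
tcp_pos: [0.4194, 0.1826, 0.209]
eef_rot: [-179.9, -0.4, 20.6]
contact_force: [11.6, 3.2, -4.3]
gripper_width: 0.0177
```

Request:
{"op": "servo_tool", "data": {
  "steps": [
    [1, -0.05, 0, 0.01, 0],
    [1, -0.05, 0, 0.01, 0]
  ]
}}

```text
time_s: 15.82
tcp_pos: [0.4185, 0.1823, 0.2088]
eef_rot: [-179.9, -0.4, 20.6]
contact_force: [13.4, 4.0, -4.8]
gripper_width: 0.0179
```

Request:
{"op": "servo_tool", "data": {
  "steps": [
    [1, -0.05, 0, 0.01, 0],
    [1, -0.05, 0, 0.01, 0]
  ]
}}

```text
time_s: 16.08
tcp_pos: [0.4183, 0.1825, 0.2089]
eef_rot: [-179.9, -0.5, 20.6]
contact_force: [16.1, 4.9, -4.8]
gripper_width: 0.0177
```

Run:
```python
from h import *
need(-.211,-.016,.2233)
```

```text
at hood [-0.2827 -0.0155  0.2089] tcp [0.4183 0.1825 0.2089] yaw [-179.89561681   -0.53268385   20.64848509] F [16.1  4.9 -4.8] M [ 1.38 -5.28 -0.51] t 16.075
shift cm [7.17 0.05 0.21] spin 0.05
```

Request:
{"op": "servo_tool", "data": {
  "steps": [
    [1, -0.04, 0, 0.01, 0],
    [1, -0.02, 0, 0, 0],
    [1, 0, 0, 0, 0]
  ]
}}

```text
time_s: 16.45
tcp_pos: [0.4182, 0.1826, 0.209]
eef_rot: [-179.9, -0.6, 20.7]
contact_force: [17.3, 5.2, -5.4]
gripper_width: 0.0174
```

Run:
```python
from h import *
need(-.211,-.016,.2233)
im=r.capture("top");cv2.imwrite("pics/top9.png",im[:,:,::-1]); crop(im[:,:,::-1],(125,115,255,235),4.8,"pics/t9.png")
for th in (0,.03,.06,.1):
    # orange right top? flap top rear edge ~ z .13
    print(th,[((proj("top",toW(eye(th,a,b)+[0,yy,0]))[0]+.5-[125,115])*4.8).round(0) for a,b,yy in [(0,.140,-.07),(-.024,.115,0)]])
```

```text
at hood [-0.2828 -0.0154  0.209 ] tcp [0.4182 0.1826 0.209 ] yaw [-179.88772324   -0.58828277   20.65163566] F [17.3  5.2 -5.4] M [ 1.45 -5.68 -0.54] t 16.45
shift cm [7.18 0.06 0.22] spin 0.05
0 [array([419., 238.]), array([312., 345.])]
0.03 [array([416., 231.]), array([310., 338.])]
0.06 [array([413., 224.]), array([307., 332.])]
0.1 [array([409., 214.]), array([304., 323.])]
```

View pics/t9.png

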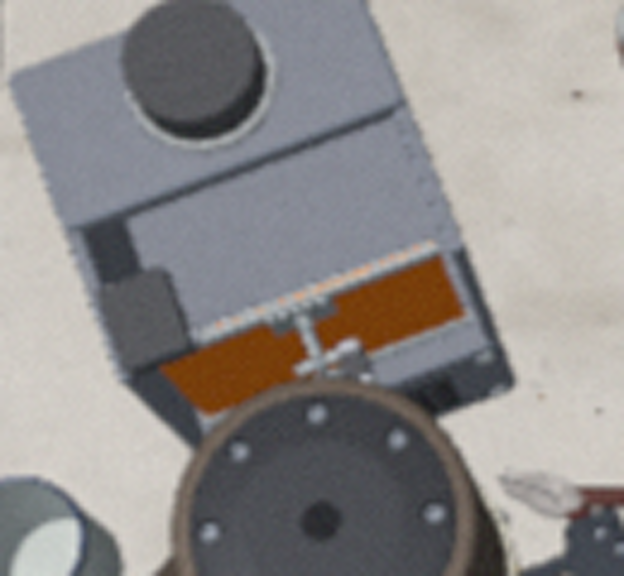

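Request:
{"op": "servo_tool", "data": {
  "steps": [
    [1, 0.3, 0, 0, 0],
    [1, 0.3, 0, -0.05, 0],
    [1, 0.2, 0, -0.05, 0],
    [1, 0, 0, 0, 0]
  ]
}}

```text
time_s: 17.0
tcp_pos: [0.4211, 0.1823, 0.2077]
eef_rot: [180.0, 0.0, 20.6]
contact_force: [0.5, 0.7, -2.4]
gripper_width: 0.0177
```

Run:
```python
from h import *
need(-.211,-.016,.2233)
im=r.capture("top");cv2.imwrite("pics/top10.png",im[:,:,::-1]); crop(im[:,:,::-1],(170,165,220,205),12,"pics/t10.png")
```

```text
at hood [-0.2802 -0.0167  0.2077] tcp [0.4211 0.1823 0.2077] yaw [1.79991784e+02 4.24536793e-02 2.06198158e+01] F [ 0.5  0.7 -2.4] M [-0.1  -0.05  0.03] t 17.0
shift cm [ 6.92 -0.07  0.09] spin 0.02
```

View pics/t10.png

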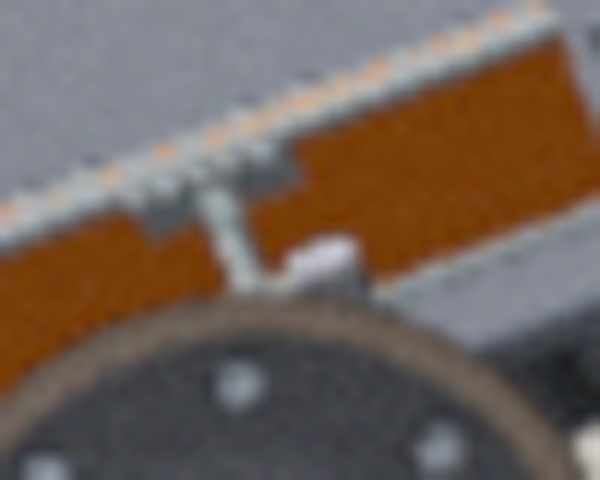

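Request:
{"op": "servo_tool", "data": {
  "steps": [
    [1, 0.2, 0, -0.1, 0],
    [1, 0.1, 0, -0.1, 0],
    [1, 0, 0, 0, 0]
  ]
}}

```text
time_s: 17.42
tcp_pos: [0.4242, 0.1836, 0.21]
eef_rot: [-180.0, -0.0, 20.6]
contact_force: [0.2, -0.1, -0.9]
gripper_width: 0.0178
```

Request:
{"op": "servo_tool", "data": {
  "steps": [
    [1, 0, 0.4, 0, 0],
    [1, 0, 0.5, 0, 0],
    [1, 0, 0.5, 0, 0]
  ]
}}

```text
time_s: 17.8
tcp_pos: [0.4292, 0.17, 0.2098]
eef_rot: [180.0, 0.0, 20.6]
contact_force: [0.5, -0.4, -2.2]
gripper_width: 0.0175
```

Request:
{"op": "servo_tool", "data": {
  "steps": [
    [1, 0, 0.7, 0, 0],
    [1, 0, 0.7, 0, 0],
    [1, 0, 0.6, 0, 0],
    [1, 0, 0, 0, 0]
  ]
}}

```text
time_s: 18.3
tcp_pos: [0.4362, 0.1512, 0.2098]
eef_rot: [180.0, 0.0, 20.6]
contact_force: [-0.0, 0.7, -2.3]
gripper_width: 0.0176
```

Run:
```python
from h import *
need(-.33,-.05,.2233)
im=r.capture("top");cv2.imwrite("pics/top11.png",im[:,:,::-1]); crop(im[:,:,::-1],(125,115,255,235),4.8,"pics/t11.png")
```

```text
at hood [-0.277  -0.0511  0.2098] tcp [0.4362 0.1512 0.2098] yaw [1.79998097e+02 4.96754974e-03 2.05836396e+01] F [-0.   0.7 -2.3] M [-0.05 -0.06  0.04] t 18.3
shift cm [-5.3  -0.11  0.3 ] spin -0.02
```

View pics/t11.png

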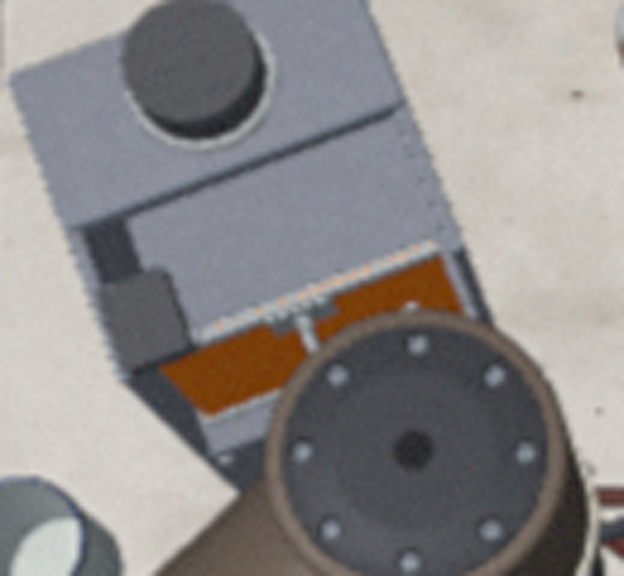

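Request:
{"op": "servo_tool", "data": {
  "steps": [
    [1, -1.5, 0, 0, 0],
    [1, -1.5, 0, 0, 0],
    [1, -1.2, 5, 0, 0],
    [1, -1.2, 5, 0, 0],
    [1, -1.2, 5, 0, 0],
    [1, -1.2, 5, 0, 0],
    [1, -1.2, 5, 0, 0],
    [1, -1.2, 5, 0, 0]
  ]
}}

```text
time_s: 19.35
tcp_pos: [0.4456, -0.1662, 0.2103]
eef_rot: [180.0, -0.1, 20.7]
contact_force: [0.8, 0.7, -1.9]
gripper_width: 0.0181
```

Request:
{"op": "servo_tool", "data": {
  "steps": [
    [1, -1.2, 5, 0, 0],
    [1, -1.2, 5, 0, 0],
    [1, 0, 0, 0, 8.75],
    [1, 0, 0, 0, 8.75],
    [1, 0, 0, 0, 8.75],
    [1, 0, 0, 0, 8.75],
    [1, 0, 0, 0, 0],
    [1, 0, 0, 0, 0]
  ]
}}

```text
time_s: 20.35
tcp_pos: [0.4588, -0.2667, 0.2101]
eef_rot: [-180.0, -0.0, -14.2]
contact_force: [-0.0, -0.2, -1.8]
gripper_width: 0.0176
```

```bash
cat >> h.py <<'E'
def needr(x,y,z,yaw):
    s=r.get_state(); psi=np.radians(s["eef_rot"][2]); d=np.array([x,y,z])-s["tcp_pos"]
    print("tcp",s["tcp_pos"].round(4),s["eef_rot"].round(2),"F",s["contact_force"].round(1),"M",s["moment"].round(2),"t",s["time_s"])
    print("shift cm",(100*np.array([d@[np.cos(psi),np.sin(psi),0],d@[np.sin(psi),-np.cos(psi),0],-d[2]])).round(2),"spin",round(s["eef_rot"][2]-yaw,2))
E
python3 - <<'E'
from h import *
needr(.4602,-.2784,.0445,-14.37)
for n in("top","scene"):
    cv2.imwrite(f"pics/{n}12.png",r.capture(n)[:,:,::-1])
crop("pics/top12.png",(350,150,450,300),4,"pics/t12.png")
crop("pics/scene12.png",(320,180,450,350),3.5,"pics/s12.png")
E
```

```text
tcp [ 0.4588 -0.2667  0.2101] [-1.800e+02 -2.000e-02 -1.416e+01] F [-0.  -0.2 -1.8] M [-0.01  0.    0.02] t 20.35
shift cm [ 0.42  1.11 16.56] spin 0.21
```

View pics/top12.png

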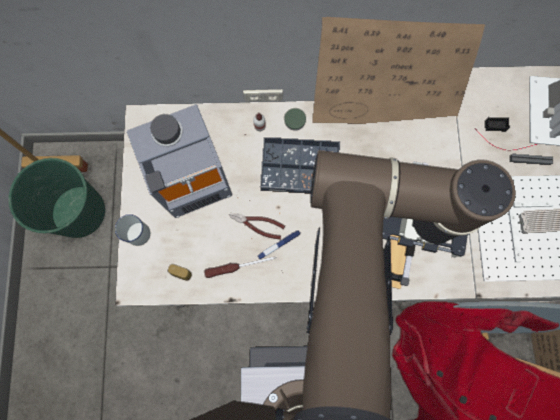

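View pics/s12.png

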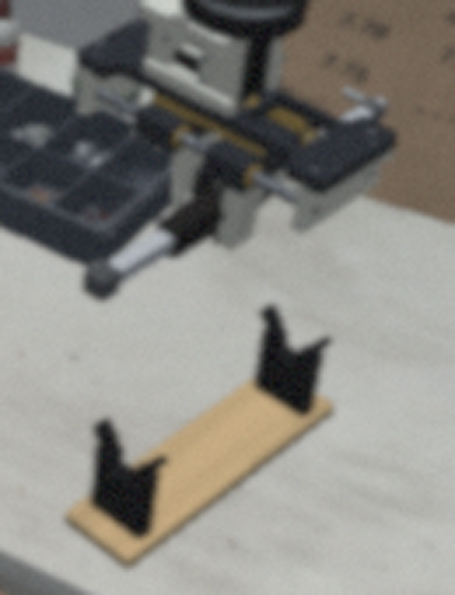

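Run:
```python
from h import *
s=r.get_state(); y=np.radians(s["eef_rot"][2]); ex=np.array([np.cos(y),np.sin(y),0]);ey=np.array([-np.sin(y),np.cos(y),0])
g=s["tcp_pos"]+[0,0,.0165]
for n,dx,dy in [("tail",-.119,0),("tailmid",-.11,0),("head",.181,0),("pinfree",.181,.029)]:
    print(n,((proj("scene",g+dx*ex+dy*ey)[0]+.5-[320,180])*3.5).round(0))
crop("pics/scene12.png",(340,200,435,270),8,"pics/s12b.png")
for n,dx,dy in [("tail",-.119,0),("tailmid",-.11,0),("head",.181,0),("pinfree",.181,.029)]:
    print(n,((proj("scene",g+dx*ex+dy*ey)[0]+.5-[340,200])*8).round(0))
```

```text
tail [ 91. 288.]
tailmid [101. 282.]
head [378. 108.]
pinfree [344.  91.]
tail [ 49. 498.]
tailmid [ 71. 484.]
head [704.  88.]
pinfree [626.  49.]
```

View pics/s12b.png

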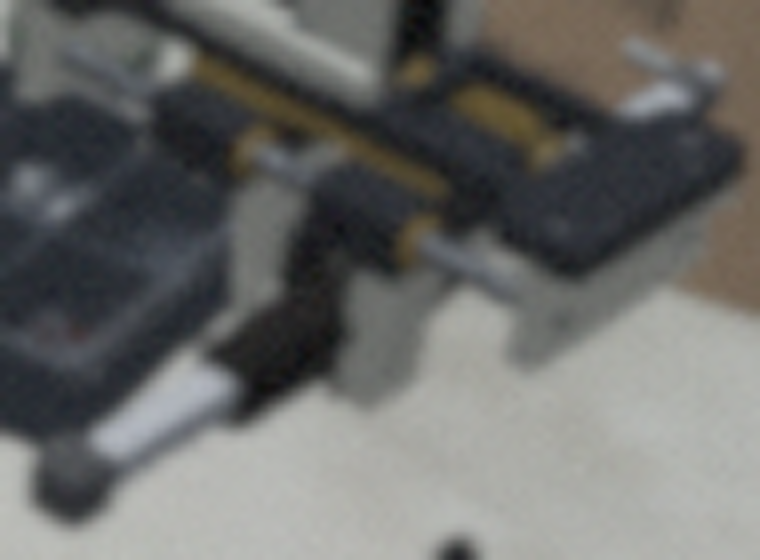

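Request:
{"op": "servo_tool", "data": {
  "steps": [
    [1, 0.4, 1.1, 2, 0.2],
    [1, 0, 0, 4, 0],
    [1, 0, 0, 4, 0],
    [1, 0, 0, 1.5, 0],
    [1, 0, 0, 0, 0],
    [1, 0, 0, 0, 0]
  ]
}}

```text
time_s: 21.2
tcp_pos: [0.4614, -0.279, 0.0964]
eef_rot: [180.0, -0.1, -14.5]
contact_force: [-0.1, 0.6, -2.3]
gripper_width: 0.0176
```

Run:
```python
from h import *
needr(.4602,-.2784,.0445,-14.37)
```

```text
tcp [ 0.4614 -0.279   0.0964] [ 1.7998e+02 -1.3000e-01 -1.4530e+01] F [-0.1  0.6 -2.3] M [-0.01 -0.08 -0.04] t 21.2
shift cm [-0.13 -0.03  5.19] spin -0.16
```

Request:
{"op": "servo_tool", "data": {
  "steps": [
    [1, -0.1, 0, 1.2, -0.15],
    [1, 0, 0, 1.2, 0],
    [1, 0, 0, 0.8, 0],
    [1, 0, 0, 0.6, 0],
    [1, 0, 0, 0.6, 0],
    [1, 0, 0, 0.3, 0],
    [1, 0, 0, 0, 0]
  ]
}}

```text
time_s: 22.08
tcp_pos: [0.4592, -0.2784, 0.0477]
eef_rot: [180.0, 0.0, -14.4]
contact_force: [-0.2, 0.8, -2.4]
gripper_width: 0.0173
```

Run:
```python
from h import *
needr(.4602,-.2784,.0445,-14.37)
cv2.imwrite("pics/scene13.png",r.capture("scene")[:,:,::-1])
crop("pics/scene13.png",(320,220,450,350),4.6,"pics/s13.png")
```

```text
tcp [ 0.4592 -0.2784  0.0477] [ 1.800e+02  2.000e-02 -1.442e+01] F [-0.2  0.8 -2.4] M [ 0.02  0.01 -0.03] t 22.075
shift cm [ 0.09 -0.03  0.32] spin -0.05
```

View pics/s13.png

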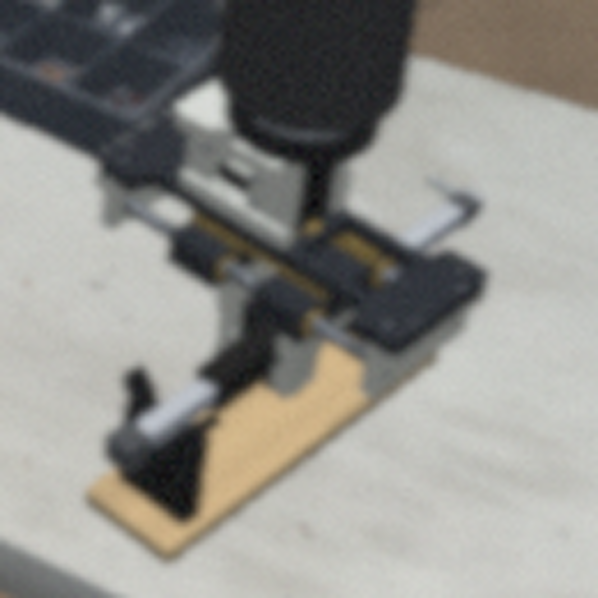

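Request:
{"op": "servo_tool", "data": {
  "steps": [
    [1, 0, 0, 0.2, 0],
    [1, 0, 0, 0.1, 0],
    [1, 0, 0, 0, 0]
  ]
}}

```text
time_s: 22.5
tcp_pos: [0.4592, -0.2784, 0.0448]
eef_rot: [180.0, 0.0, -14.4]
contact_force: [0.3, -1.1, -2.7]
gripper_width: 0.0175
```

Request:
{"op": "servo_tool", "data": {
  "steps": [
    [2.5, 0, 0, 0, 0],
    [3, 0, 0, 0, 0],
    [4, 0, 0, 0, 0],
    [5, 0, 0, 0, 0],
    [6, 0, 0, 0, 0],
    [6, 0, 0, 0, 0],
    [6, 0, 0, 0, 0]
  ]
}}

```text
time_s: 23.38
tcp_pos: [0.4593, -0.2785, 0.0449]
eef_rot: [180.0, -0.0, -14.4]
contact_force: [1.1, 0.2, 0.3]
gripper_width: 0.06
```

Request:
{"op": "servo_tool", "data": {
  "steps": [
    [6, 0, 0, -1, 0],
    [6, 0, 0, -2, 0],
    [6, 0, 0, -4, 0],
    [6, 0, 0, -5, 0],
    [6, 0, 0, -5, 0],
    [6, 0, -4, 0, 0],
    [6, 0, -5, 0, 0],
    [6, 0, -5, 0, 0]
  ]
}}

```text
time_s: 24.38
tcp_pos: [0.4943, -0.1417, 0.2159]
eef_rot: [-180.0, -0.1, -14.5]
contact_force: [1.4, 0.4, 0.5]
gripper_width: 0.0602
```

Request:
{"op": "servo_tool", "data": {
  "steps": [
    [6, 0, -5, 0, 0],
    [6, 0, -5, 0, 0],
    [6, 0, -2, 0, 0],
    [6, 0, 0, 0, 0],
    [6, 0, 0, 0, 0]
  ]
}}

```text
time_s: 25.0
tcp_pos: [0.5237, -0.0273, 0.215]
eef_rot: [180.0, 0.0, -14.4]
contact_force: [0.9, -0.1, -0.7]
gripper_width: 0.0602
```

Run:
```python
from h import *
s=r.get_state();print(s["tcp_pos"],s["contact_force"],s["gripper_width"],s["time_s"])
for n in("top","scene"):
    cv2.imwrite(f"pics/{n}14.png",r.capture(n)[:,:,::-1])
crop("pics/top14.png",(360,170,440,300),4.6,"pics/t14.png")
crop("pics/scene14.png",(325,250,445,345),6,"pics/s14.png")
```

```text
[ 0.52373508 -0.0272704   0.21503448] [ 0.85233006 -0.14822733 -0.70239655] 0.060237098818879065 25.0
```

View pics/t14.png

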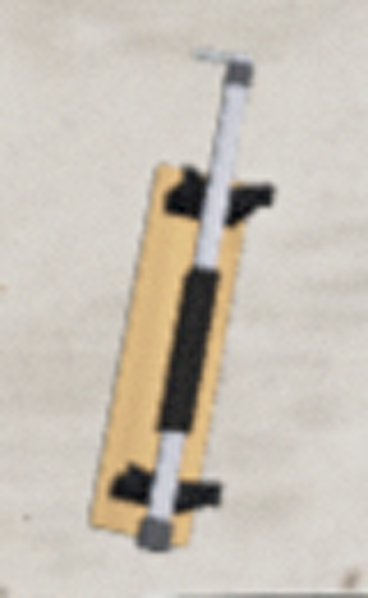

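View pics/s14.png

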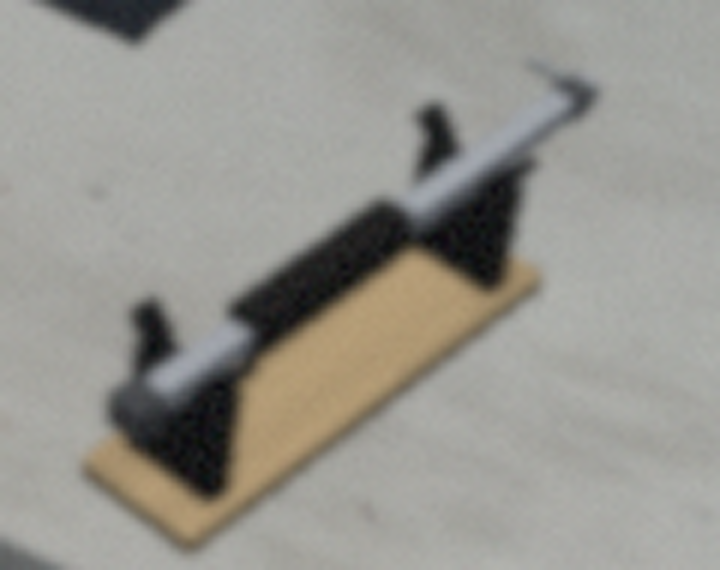

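View pics/top14.png

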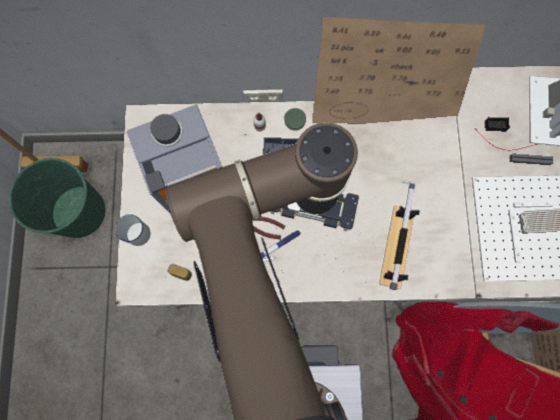

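Run:
```python
from h import *
a=cv2.imread("pics/top9.png");b=cv2.imread("pics/top12.png")
A=a[150:185,165:225];B=b[150:185,165:225]
cv2.imwrite("pics/cmp.png",cv2.resize(np.vstack([A,B]),None,fx=8,fy=8,interpolation=cv2.INTER_CUBIC))
crop("pics/scene14.png",(190,100,290,225),4.8,"pics/s14h.png")
# shift of flap edge between two (left half unoccluded by wrist)
s,_=cv2.phaseCorrelate(np.float32(cv2.cvtColor(a,6))[155:180,168:222],np.float32(cv2.cvtColor(b,6))[155:180,168:222]); print(s)
```

```text
(0.061570571588173806, 0.43976932526772217)
```

View pics/cmp.png

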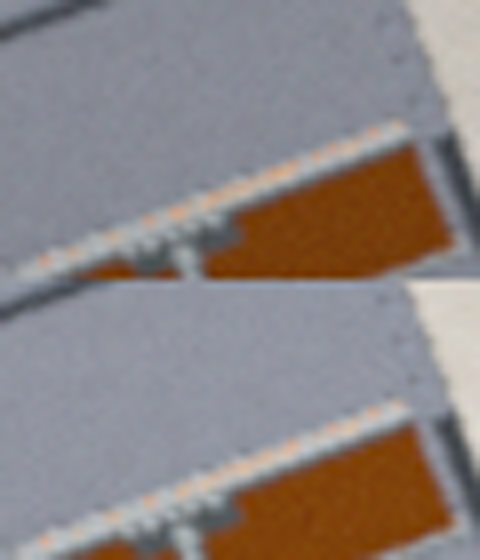

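View pics/s14h.png

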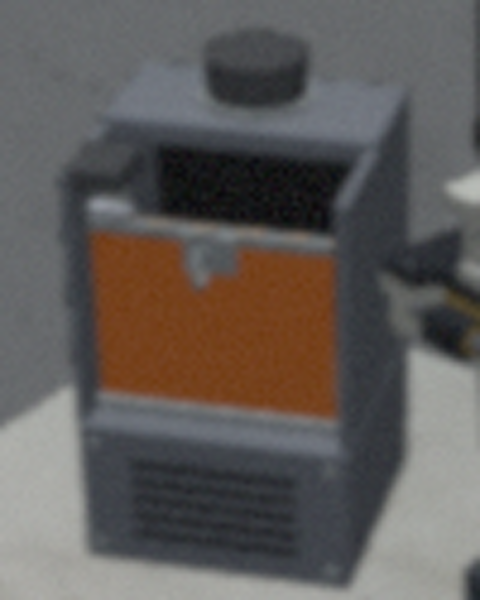

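```bash
python3 -c "
from plant import r
print(r.close_job())"
```

```text
the job is handed in; nothing more can be done
None
```

The flap is shut and unhooked, and the pole is back in both slots of its rest. I handed the job in at about 25 s of the 62 s allowed.

**Pull:** I hooked the eye from the right and drew the flap along its arc. Most of the way took about 10 N. The roller catch took about 18 N and the force then fell off. At the end it rose again to about 18 N with no further movement. That is the highest reading I saw, though I only read the force every few steps, not continuously. The distance from the catch to the stop matches about 0.10 rad, so I take it as the hard stop.

**Last checks:**
- **Flap:** its top edge lies at the same pixels in the overhead pictures under full pull and after unhooking. An automatic image-shift figure gave 0.4 px between the two. I put that down to the wrist having been in one of the pictures.
- **Pole:** it lies in both slots as before, within about 1–2 mm along its length.
- **Robot:** the gripper is open, clear of everything and feels no contact.
- **Other things on the bench:** they look unmoved. In the very last picture the arm hid the screwdriver and most of the side cutters, but both were in place in the overhead picture taken just before the pole was laid down.

**Not seen directly:** the wrist hid the eye from both cameras as the pin went in. I relied on the force building up after 5–6 mm of pull, and pictures taken during the pull then showed the pin through the eye.

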